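# Stir the bait and hang up the paddle

### The arm

A 7-joint arm with a two-finger parallel gripper is mounted at the origin on the work surface. World frame = base frame: x ahead of the robot, y to its left, z up, the work surface at z = 0. Lengths are in m, angles in rad, forces in N, time in s.
With the tool pointing down it reaches from about 0.4 to 0.925 m from the base axis. Payload 4.1 kg.
Tool frame: the origin (TCP) lies between the finger pads; the fingertips stand 11 mm ahead of it and the grasp point (between the pads) lies 8 mm behind it; z points along the fingers, y is the line along which they close (so a half turn about z gives the same grasp; the last joint's range is limited). The gripper opens to 85 mm and grips with 20 to 120 N. Pads are 22 mm wide; open, the fingers measure 114 mm over their backs; the gripper's body (76 mm by 85 mm) begins 54 mm behind the grasp point. The pads swing forward as they close: fully open they stand 13 mm farther back than shut.
Start: joints at [1.131, 0.398, 0.045, 1.537, -0.019, 1.207, -0.051], TCP at [0.217, -0.613, 0.242] pointing down, gripper open.
Joint ranges: [-2.82, 2.82], [-0.49, 2.23], [-1.37, 1.46], [0, 2.46], [-1.36, 4.5], [0.23, 2], [-2.94, 2.94]. Speed limits (rad/s): [2.57, 2.57, 3.14, 3.14, 3.14, 3.14, 3.14].

### API

Orientations are given as a rotation vector (axis times angle).
In Python, from station import manip, vision, hand_in, get_time, get_joint_positions, get_qd, get_tau, get_eef_pos, get_eef_rot, get_force, get_wrist_torque, get_finger_gap gives the robot as it stands. Calls block until the motion is done:
- manip.move_ptp(position, orientation): joint-space move of the TCP to a pose.
- manip.line_to(position, speed=0.15, attitude=None): straight line of the TCP; attitude=None keeps the orientation; speed is the mean speed in m/s.
- manip.goto_joints(angles): joint-space move.
- manip.gripper_open() and manip.close_gripper(strength=None): open the fingers fully, or close them until they stop; strength is the grip in N (None keeps the last).
- manip.dwell(seconds).
- manip.solve_ik(position, orientation): joint angles nearest the present ones, or None.
- vision.grab_frame(name): name is "scene" or "top" or "wrist"; returns the picture (384x512x3 uint8, blue, green, red); there is no depth.
- vision.camera_info(name): a dict with "camera_matrix" (3x3 intrinsics, pixels), "k1" (the pictures are not rectified: a ray, as slopes to the right and down, at radius r is drawn at 1 + k1 r^2 times it, then the intrinsics apply), "T" (4x4, takes a point from camera to world coordinates); the wrist camera has in their place "tool_from_camera" (4x4, takes a point from camera to tool coordinates, whose origin is the TCP and whose axes are the flange's). Camera axes: x right, y down, z forward; pixel columns grow to the right and rows downward; lengths in m; the calibration is good to about 2 mm. A picture is of the moment at which its call begins: read the wrist's pose just before it. camera_info takes no time and is no camera call.
A pose or a line that the arm cannot do raises manip.Unreachable and nothing moves.
- hand_in(): hands the job in, once; it reports no verdict.
Readings, each from a call of its own:
- get_time(): time.
- get_joint_positions(): joint angles.
- get_qd(): joint speeds.
- get_tau(): joint torques, N m.
- get_eef_pos(): TCP position.
- get_eef_rot(): TCP orientation.
- get_force(): force on the tool from outside, world axes, zero at the start.
- get_wrist_torque(): the same for the moment, N m.
- get_finger_gap(): finger opening in m.
Only numpy, scipy, OpenCV 4.12 (cv2) and the standard library are available. Lean on these libraries where they do the work, as an engineer would, in place of code of your own. Each camera call takes 0.05 s, during which the arm holds its last target. There are 200 camera calls.

### The job

Take the yellow bait paddle out of its grey holder and stir the bait pellets round the blue tub with its blade until most of them have been moved well away from where they lay. Then hang the paddle by its eye on the red peg and leave it hanging still. Keep every pellet in the tub, do not touch the pellets with the gripper, and leave the rosewood floats and the flask cap where they are.

Things in the scene. Friction and masses are not known exactly. Their poses are not given: they have to be found in the camera images.
- paddle: Yellow plastic paddle, 176 mm long, 90 g, upright in the holder. Origin: centre of its eye, a 30 mm round hole; x: the eye's axis, y: across the head, z: from blade to head (up). Head: plate 12 mm thick (x), 48 mm wide (y), 26 mm above and below the origin; grip it across the 48 mm. Shaft 12 mm round; blade 8 mm (x) by 32 mm (y), from 75 to 150 mm below the origin.
- paddle_tip (a point): Centre of the blade's lower end, 150 mm below the eye's centre.
- holder: Grey plastic block, fixed, 50 mm (x) by 74 mm (y), 65 mm high, with a slot 12 mm (x) by 36 mm (y), 60 mm deep, open at the top, in which the paddle's blade stands. Origin: centre of its underside, on the bench.
- tub: Blue round open bait tub, fixed, 65 mm high, 190 mm across outside at the rim, wall 4 mm, inside floor 6 mm above the bench and about 172 mm across. Origin: centre of its underside, on the bench; z up.
- pellet_0: Loose bait pellet, a red-brown short cylinder 28 mm across and 24 mm high, 16 g, standing in the tub; the six lie in a rough ring 50 mm from the tub's centre, the middle free. Origin: its centre.
- pellet_1: Loose bait pellet, a light brown short cylinder 28 mm across and 24 mm high, 16 g, standing in the tub; the six lie in a rough ring 50 mm from the tub's centre, the middle free. Origin: its centre.
- pellet_2: Loose bait pellet, a red-brown short cylinder 28 mm across and 24 mm high, 16 g, standing in the tub; the six lie in a rough ring 50 mm from the tub's centre, the middle free. Origin: its centre.
- pellet_3: Loose bait pellet, a light brown short cylinder 28 mm across and 24 mm high, 16 g, standing in the tub; the six lie in a rough ring 50 mm from the tub's centre, the middle free. Origin: its centre.
- pellet_4: Loose bait pellet, a red-brown short cylinder 28 mm across and 24 mm high, 16 g, standing in the tub; the six lie in a rough ring 50 mm from the tub's centre, the middle free. Origin: its centre.
- pellet_5: Loose bait pellet, a light brown short cylinder 28 mm across and 24 mm high, 16 g, standing in the tub; the six lie in a rough ring 50 mm from the tub's centre, the middle free. Origin: its centre.
- stand: Fixed upright: dark wooden post 24 by 30 mm, 265 mm high, on a steel foot plate 75 by 60 mm. Origin: centre of its underside, on the bench; its -x side carries the peg.
- peg: Red round peg, 12 mm thick, on the post's -x face, 240 mm above the bench. Origin: its root, on the peg's axis at the post's face; the peg runs 91 mm along its own -x axis, and slopes up by 0.2 rad towards its free end, which points roughly to the robot. y is level.
- float_a: Polished rosewood float blank, 120 mm long, 36 mm thick in the middle, lying loose. Origin: centre of its underside; x along it. Leave alone.
- float_b: The second rosewood float blank, like the first. Leave alone.
- flask_cap: Aluminium flask cap, loose cup 58 mm across and 42 mm high. Origin: centre of its underside. Leave alone.
Things that resemble listed ones, but are neither listed nor needed, are in the scene too. What is meant by the paddle is not pink or turquoise, and is the smaller of those in its own colour.

How it is judged:
By the outcome, as a careful person would: the job done as asked, in the order asked, and still so for the second after the job is handed in, with the robot touching nothing.
It also fails if it takes over 70 s, if anything falls off the work surface, if the arm or the gripper's body presses on something with over 40 N, if the wrist force passes 120 N, or if a joint passes its speed limit or range.

## Working session

There is one attempt and no reset: what is moved stays moved. The work goes in short steps, each a Python script; the robot and the scene stay as the last script left them, time stands still between calls to the robot, and variables do not carry over. Pictures are saved under pics/ and viewed, on a budget of 10 in all, crops included, one or two more only if the job needs it, and the job is handed in when it is done.

```bash
ls; mkdir -p pics
python3 - <<'E'
from station import *
import cv2,numpy as np
np.set_printoptions(precision=4,suppress=True)
a=vision.grab_frame("scene");b=vision.grab_frame("top")
cv2.imwrite("pics/scene0.png",a);cv2.imwrite("pics/top0.png",b)
for n in("scene","top","wrist"):print(n,vision.camera_info(n))
print(get_time(),get_eef_pos(),get_eef_rot())
E
```

```text
pics
scene {'camera_matrix': array([[423.1492,   0.    , 256.6872],
       [  0.    , 423.1492, 187.2616],
       [  0.    ,   0.    ,   1.    ]]), 'k1': -0.044098019137860454, 'T': array([[-0.2418,  0.7567, -0.6075,  1.2016],
       [ 0.9703,  0.1868, -0.1535,  0.2456],
       [-0.0026, -0.6266, -0.7794,  1.0196],
       [ 0.    ,  0.    ,  0.    ,  1.    ]])}
top {'camera_matrix': array([[399.0992,   0.    , 258.7164],
       [  0.    , 399.0992, 186.2744],
       [  0.    ,   0.    ,   1.    ]]), 'k1': -0.021590017576949554, 'T': array([[-0.0184, -0.993 ,  0.1162,  0.3877],
       [-0.9998,  0.0197,  0.0097,  0.0712],
       [-0.0119, -0.116 , -0.9932,  1.3545],
       [ 0.    ,  0.    ,  0.    ,  1.    ]])}
wrist {'camera_matrix': array([[336.2092,   0.    , 251.7464],
       [  0.    , 336.2092, 191.2922],
       [  0.    ,   0.    ,   1.    ]]), 'k1': -0.021979164104319326, 'tool_from_camera': array([[ 0.0005, -0.9445, -0.3286,  0.0858],
       [ 1.    ,  0.0005,  0.    ,  0.0005],
       [ 0.0001, -0.3286,  0.9445, -0.1317],
       [ 0.    ,  0.    ,  0.    ,  1.    ]])}
0.1 [ 0.2171 -0.6121  0.2414] [-3.0944 -0.5326  0.0007]
```

View pics/scene0.png

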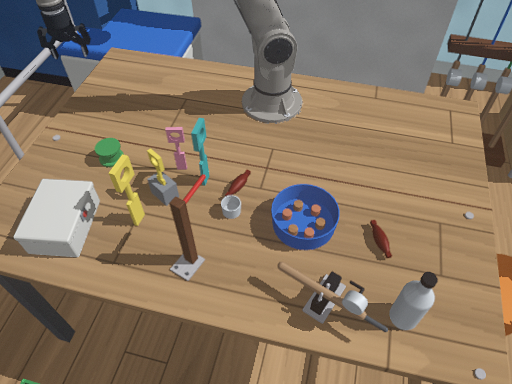

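View pics/top0.png

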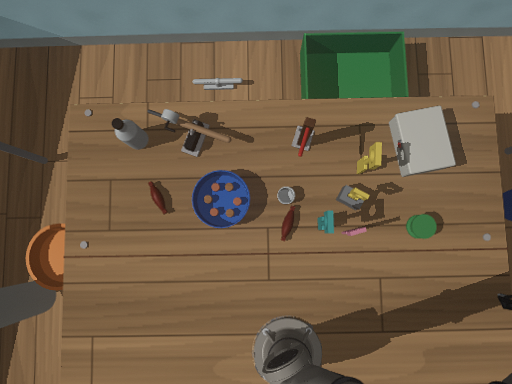

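Scene view: the candidates are pink (176,147), turquoise (201,150), large yellow (125,190) and small yellow (157,170). The small yellow one stands in the grey holder at (162,188), so it fits the description. The tub is at (305,216), the peg runs (187,198) to (204,179), and the floats are at (237,185) and (380,238). Next I'll confirm with an enlarged crop and measure.

```bash
cat > h.py <<'E'
from station import *
import cv2,numpy as np
from scipy.spatial.transform import Rotation as R
np.set_printoptions(precision=4,suppress=True)
def cam(n,pose=None):
    c=vision.camera_info(n);K=c["camera_matrix"];d=np.array([c["k1"],0,0,0,0.])
    if n=="wrist":
        T=np.eye(4);T[:3,3]=pose[0];T[:3,:3]=R.from_rotvec(pose[1]).as_matrix();T=T@c["tool_from_camera"]
    else:T=c["T"]
    return K,d,T
def _und(uv,c):
    K,d,T=c;p=np.asarray(uv,float).reshape(-1,2);y=(p-[K[0,2],K[1,2]])/K[0,0];x=y.copy()
    for _ in range(10):x=y/(1+d[0]*(x**2).sum(1,keepdims=True))
    return x
def ray(uv,c):
    x=_und(uv,c);v=np.c_[x,np.ones(len(x))]@c[2][:3,:3].T
    return c[2][:3,3],v/np.linalg.norm(v,axis=1,keepdims=True)
def plane(uv,c,z):
    o,v=ray(uv,c);return o+v*((z-o[2])/v[:,2:])
def proj(P,c):
    K,d,T=c;q=(np.asarray(P,float).reshape(-1,3)-T[:3,3])@T[:3,:3];x=q[:,:2]/q[:,2:]
    return x*(1+d[0]*(x**2).sum(1,keepdims=True))*K[0,0]+[K[0,2],K[1,2]]
def tri(u1,c1,u2,c2):
    o1,v1=ray(u1,c1);o2,v2=ray(u2,c2);v1=v1[0];v2=v2[0]
    s=np.linalg.lstsq(np.c_[v1,-v2],o2-o1,rcond=None)[0]
    a=o1+s[0]*v1;b=o2+s[1]*v2;return (a+b)/2,np.linalg.norm(a-b)
def wshot(name):
    p=(get_eef_pos(),get_eef_rot());im=vision.grab_frame("wrist");cv2.imwrite("pics/%s.png"%name,im);np.save("pics/%s.npy"%name,np.array(p))
    return im,cam("wrist",p)
E
python3 - <<'E'
from h import *
S=cv2.imread("pics/scene0.png");T=cv2.imread("pics/top0.png");cs=cam("scene");ct=cam("top")
def up(im,x,y,w,h):return cv2.resize(im[y:y+h,x:x+w],(400,300),interpolation=cv2.INTER_CUBIC)
cv2.imwrite("pics/crop1.png",np.vstack([np.hstack([up(S,110,140,80,60),up(S,155,170,80,60) if 0 else up(S,150,170,120,90)]),np.hstack([up(T,330,170,60,45),up(T,280,112,60,45)])]))
for n,im,c in(("s",S,cs),("t",T,ct)):
    h=cv2.cvtColor(im,cv2.COLOR_BGR2HSV)
    for nm,lo,hi in(("yel",(22,120,90),(35,255,255)),("blue",(105,150,60),(125,255,255)),("red",(0,180,110),(6,255,255)),("red2",(174,180,110),(180,255,255))):
        m=cv2.inRange(h,lo,hi);k,l,st,ce=cv2.connectedComponentsWithStats(m)
        for i in range(1,k):
            if st[i,4]>15:print(n,nm,st[i],ce[i])
E
```

```text
s yel [147 148  19  37 289] [156.7232 164.2976]
s yel [ 108  155   37   71 1051] [127.0304 187.2578]
s blue [   0    0   45   70 2235] [19.047  30.5472]
s blue [  67    0  134   60 5043] [132.9175  28.0843]
s blue [492   0  20  44  78] [501.8718  21.9231]
s blue [46 33  6  9 25] [47.88 37.12]
s blue [ 37  40  48  32 409] [65.9535 51.7164]
s blue [50 66 11  7 25] [55.   68.68]
s blue [ 272  185   67   64 1865] [301.3249 217.1646]
t yel [357 142  25  32 473] [370.6173 158.2156]
t yel [348 187  22  13 174] [357.9253 194.1322]
t blue [205 171  44  56 934] [231.0353 196.363 ]
t red [299 128  10  28  85] [303.4353 140.4353]
```

View pics/crop1.png

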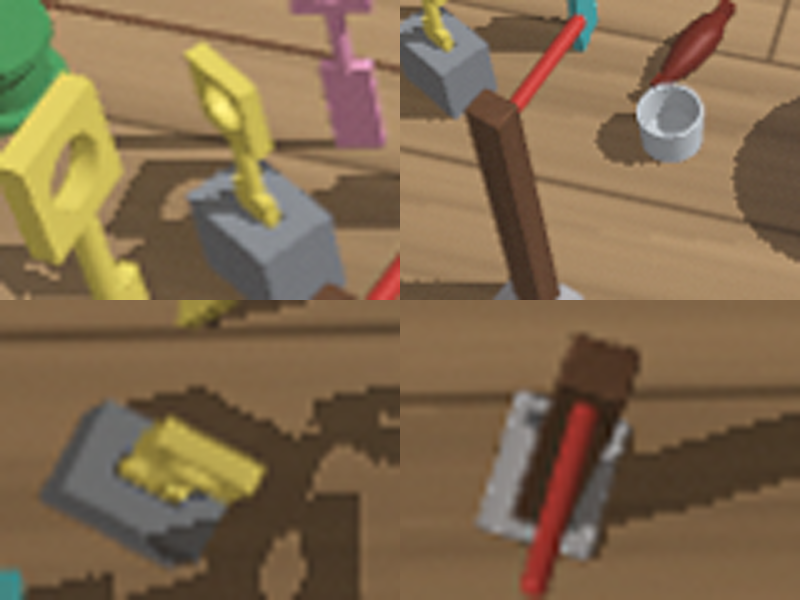

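The crop confirms it: the small yellow paddle at scene (157,165) has its blade in the grey holder's slot. The large yellow one stands to its left. In the top view the peg tip is at about (299,155) and the root at about (307,128). Next I'll compute positions.

Run:
```python
from h import *
cs=cam("scene");ct=cam("top")
e=plane([361,193.6],ct,.181)[0];print("headtop",e,"-> scene eye proj",proj(e-[0,0,.026],cs))
print("tip",tri([204.6,177.2],cs,[299.4,154.8],ct),"root",tri([184.2,201.2],cs,[307,127.6],ct))
T=cv2.imread("pics/top0.png");h=cv2.cvtColor(T,cv2.COLOR_BGR2HSV)
m=cv2.inRange(h,(100,100,40),(130,255,255));m[:,:180]=0;m[:,270:]=0;m[:160]=0;m[240:]=0
p=max(cv2.findContours(m,0,2)[0],key=cv2.contourArea)
w=plane(cv2.convexHull(p).reshape(-1,2),ct,.065)
c,r=cv2.minEnclosingCircle(w[:,:2].astype(np.float32));print("tub",c,r)
S=cv2.imread("pics/scene0.png");h=cv2.cvtColor(S,cv2.COLOR_BGR2HSV);m=cv2.inRange(h,(100,100,40),(130,255,255));m[:180]=0
p=max(cv2.findContours(m,0,2)[0],key=cv2.contourArea);w=plane(p.reshape(-1,2),cs,.065)
a=w[np.argsort(w[:,1])];print("tub scene y ext",a[0],a[-1],"x min",w[:,0].min())
psi=np.deg2rad(62)
def down(yaw): # tool y along yaw, z down
    y=np.array([np.cos(yaw),np.sin(yaw),0]);z=np.array([0,0,-1.]);return R.from_matrix(np.c_[np.cross(y,z),y,z]).as_rotvec()
for yw in(psi,psi-np.pi):
  for z in(.25,.16):print(yw,z,manip.solve_ik([e[0],e[1],z],down(yw)))
```

```text
headtop [ 0.4974 -0.2185  0.181 ] -> scene eye proj [[156.7283 159.2458]]
tip (array([ 0.6033, -0.0334,  0.252 ]), np.float64(0.000633077966878494)) root (array([ 0.6813, -0.057 ,  0.2504]), np.float64(0.0015777841865048637))
tub (0.5016465783119202, 0.20916560292243958) 0.09448741376399994
tub scene y ext [0.5023 0.1131 0.065 ] [0.5156 0.3007 0.065 ] x min 0.41080871484929304
1.0821041362364843 0.25 [ 0.7852  0.2315 -0.5282  1.7711  0.1258  1.1725  1.3017]
1.0821041362364843 0.16 [ 0.7736  0.3244 -0.529   1.8741  0.1932  0.9935  1.2434]
-2.0594885173533086 0.25 [ 0.4408  0.2041 -0.1227  1.78    0.0271  1.1591 -1.7496]
-2.0594885173533086 0.16 [ 0.4154  0.29   -0.0957  1.8836  0.0331  0.9695 -1.7546]
```

```bash
cat >> h.py <<'E'
def down(yaw): # tool y along yaw, z down
    y=np.array([np.cos(yaw),np.sin(yaw),0]);z=np.array([0,0,-1.]);return R.from_matrix(np.c_[np.cross(y,z),y,z]).as_rotvec()
E
python3 - <<'E'
from h import *
cs=cam("scene");ct=cam("top")
print("turq top",tri([201,120],cs,[327,213],ct),"big yel top",tri([122,157],cs,[375,152],ct))
p=get_eef_pos();manip.line_to([p[0],p[1],.31],.25)
manip.move_ptp([.4974,-.2185,.30],down(np.deg2rad(62)))
im,c=wshot("w1");print(get_time(),get_eef_pos(),proj([.4974,-.2185,.181],c))
E
```

```text
turq top (array([ 0.4372, -0.0989,  0.2735]), np.float64(0.005151730228678132)) big yel top (array([ 0.6039, -0.2416,  0.2696]), np.float64(0.0014147415704736542))
2.325 [ 0.4969 -0.2199  0.2997] [[253.0827 187.2   ]]
```

View pics/w1.png

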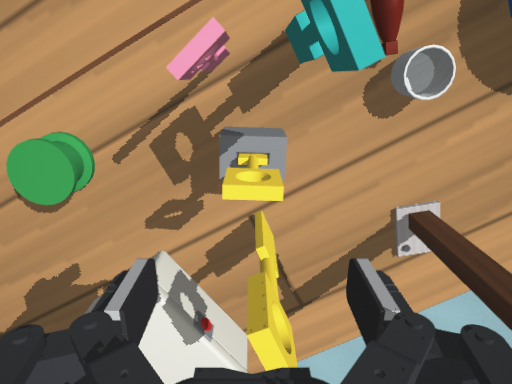

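The wrist view shows the target head at about (222–283, 168–200), seen from the +x side with the slot behind it. The large yellow paddle is at (268,290) below it, and the peg post is on the right. Next I'll measure the top edge of the head.

Run:
```python
from h import *
im=cv2.imread("pics/w1.png");c=cam("wrist",np.load("pics/w1.npy"))
h=cv2.cvtColor(im,cv2.COLOR_BGR2HSV);m=cv2.inRange(h,(20,110,80),(36,255,255));m[:145]=0;m[207:]=0;m[:,:200]=0;m[:,300:]=0
for y in range(148,206,3):
    x=np.where(m[y])[0]
    if len(x):print(y,x.min(),x.max(),len(x),im[y,235],im[y,275])
cols=np.arange(226,282,4);bot=np.array([[u,np.where(m[:,u])[0].max()+.5] for u in cols])
w=plane(bot,c,.181);k=np.polyfit(w[:,1],w[:,0],1);print("edge dir deg",np.rad2deg(np.arctan2(1,k[0])),bot[:,1])
# top face rows: left/right ends
ys=range(190,200);L=plane([[np.where(m[y])[0].min()-.5,y] for y in ys],c,.181).mean(0);Rr=plane([[np.where(m[y])[0].max()+.5,y] for y in ys],c,.181).mean(0)
print(L,Rr,np.linalg.norm(L-Rr),(L+Rr)/2)
d=(Rr-L)/np.linalg.norm(Rr-L);n=np.array([d[1],-d[0],0]) # toward -tool x
b=w.mean(0);mid=(L+Rr)/2;print("far edge offset",n@(b-mid),n)
```

```text
154 238 266 29 [143 142 138] [151 148 144]
157 238 267 30 [139 136 133] [151 147 143]
160 238 267 30 [84 83 82] [151 148 144]
163 238 267 30 [85 84 82] [151 147 144]
166 247 258 12 [87 85 83] [151 147 143]
169 227 278 52 [ 56 185 213] [ 74 178 200]
172 226 279 54 [ 55 185 213] [ 56 185 213]
175 225 280 56 [ 59 199 223] [ 56 185 213]
178 224 280 57 [ 56 185 213] [ 56 185 213]
181 223 282 60 [ 56 185 213] [ 56 185 213]
184 222 282 61 [ 57 192 218] [ 56 185 213]
187 222 283 62 [ 72 233 244] [ 72 234 245]
190 222 283 62 [ 71 234 244] [ 71 233 244]
193 222 283 62 [ 71 233 244] [ 72 233 244]
196 222 283 62 [ 71 233 244] [ 72 234 245]
199 223 283 61 [ 79 208 233] [ 71 233 244]
edge dir deg 60.28751238068588 [199.5 199.5 199.5 199.5 199.5 199.5 199.5 199.5 200.5 200.5 200.5 200.5
 200.5 200.5]
[ 0.491  -0.2433  0.181 ] [ 0.5141 -0.2001  0.181 ] 0.04897946455399211 [ 0.5026 -0.2217  0.181 ]
far edge offset 0.00458000380202065 [ 0.8821 -0.4711  0.    ]
```

Run:
```python
from h import *
o=down(np.deg2rad(61));e=np.array([.5012,-.2210])
manip.line_to([*e,.157],.1,o)
manip.close_gripper(80)
print("gap",get_finger_gap(),get_eef_pos(),get_force())
manip.line_to([*e,.25],.1);manip.line_to([*e,.45],.25)
print("gap",get_finger_gap(),get_force(),get_time())
S=vision.grab_frame("scene");wshot("w2")
q0=get_joint_positions();print(q0)
T=np.array([.503,.2085])
for k in range(-12,13):
    yw=np.deg2rad(61+15*k)
    r=[]
    for sg in(1,-1):
        u=sg*np.array([np.cos(yw),np.sin(yw)]);q=manip.solve_ik([*(T+.056*u),.163],down(yw));r.append(None if q is None else np.round(q,2)[[0,2,4,5,6]].tolist())
    print(61+15*k,r)
cv2.imwrite("pics/s2.png",cv2.resize(S[80:260,80:320],(800,600)))
```

```text
gap 0.04680700682293694 [ 0.5018 -0.2212  0.1576] [ 0.5333 -0.4602  2.9614]
gap 0.046973015601645914 [ 0.035  -0.1854 -0.9073] 6.3833
[ 0.7633  0.1553 -0.4989  1.4259  0.0736  1.5828  1.3348]
-119 [[0.14, -0.64, 0.19, 0.98, -2.66], [-0.09, -0.56, 0.24, 1.04, -2.81]]
-104 [[0.14, -0.61, 0.19, 0.98, -2.38], [-0.06, -0.62, 0.26, 1.04, -2.59]]
-89 [[0.13, -0.6, 0.2, 0.99, -2.11], [-0.03, -0.66, 0.27, 1.03, -2.35]]
-74 [[0.13, -0.61, 0.22, 1.0, -1.86], [0.01, -0.72, 0.28, 1.03, -2.11]]
-59 [[0.12, -0.61, 0.23, 1.02, -1.61], [0.07, -0.79, 0.3, 1.02, -1.87]]
-44 [[0.11, -0.62, 0.25, 1.03, -1.37], [0.11, -0.83, 0.3, 1.02, -1.61]]
-29 [[0.12, -0.65, 0.28, 1.05, -1.14], [0.16, -0.85, 0.29, 1.01, -1.33]]
-14 [[0.12, -0.69, 0.31, 1.06, -0.92], [0.23, -0.91, 0.29, 1.0, -1.06]]
1 [[0.12, -0.71, 0.33, 1.07, -0.69], [0.27, -0.92, 0.29, 1.0, -0.77]]
16 [[0.12, -0.75, 0.36, 1.08, -0.47], [0.3, -0.93, 0.28, 0.99, -0.48]]
31 [[0.15, -0.83, 0.4, 1.1, -0.27], [0.34, -0.93, 0.28, 1.0, -0.19]]
46 [[0.21, -0.97, 0.48, 1.13, -0.1], [0.35, -0.92, 0.29, 1.0, 0.1]]
61 [[0.23, -1.03, 0.51, 1.14, 0.11], [0.37, -0.
[... 166 characters left out ...]
0.24, -1.04, 0.46, 1.09, 0.87], [0.4, -0.97, 0.4, 1.06, 1.13]]
121 [[0.25, -1.04, 0.43, 1.07, 1.15], [0.41, -1.0, 0.44, 1.09, 1.36]]
136 [[0.27, -1.04, 0.41, 1.06, 1.43], [0.41, -1.04, 0.49, 1.11, 1.58]]
151 [[0.3, -1.04, 0.39, 1.04, 1.72], [0.4, -1.07, 0.53, 1.14, 1.8]]
166 [[0.31, -1.03, 0.35, 1.02, 2.02], [0.33, -0.99, 0.49, 1.13, 2.08]]
181 [[0.33, -1.0, 0.33, 1.01, 2.33], [0.28, -0.95, 0.47, 1.12, 2.34]]
196 [[0.37, -1.01, 0.32, 1.01, 2.63], [0.24, -0.93, 0.46, 1.12, 2.58]]
211 [[0.41, -1.03, 0.33, 1.01, 2.91], [0.21, -0.93, 0.46, 1.12, 2.82]]
226 [[-1.42, 1.27, -0.56, 1.04, -2.22], [0.33, -1.18, 0.63, 1.2, 2.93]]
241 [[0.14, -0.64, 0.19, 0.98, -2.66], [-0.09, -0.56, 0.24, 1.04, -2.81]]
```

View pics/s2.png

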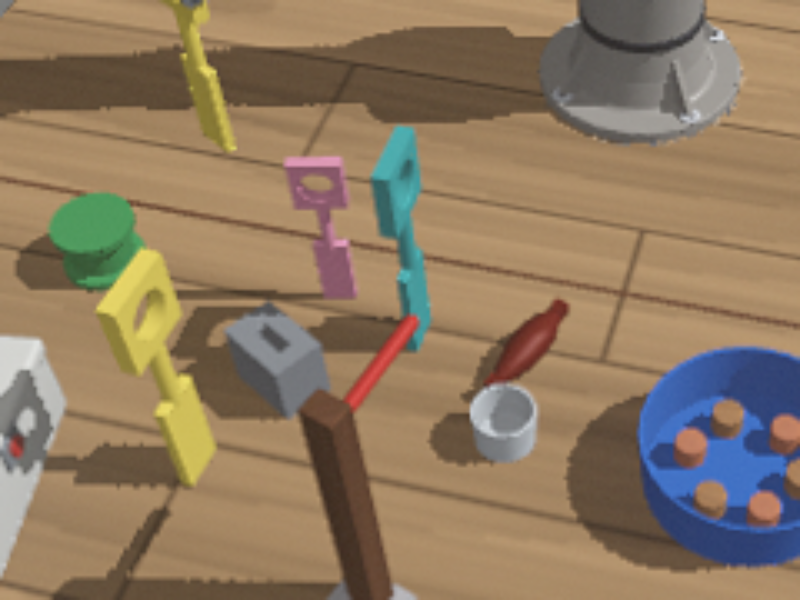

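The paddle is in the grip, the slot is empty and nothing else moved. Next I'll find the pellets, check the grip tilt from the tip, and clear the lever near the tub.

```bash
cat >> h.py <<'E'
TUB=np.array([.503,.2085])
def pellets(im,c):
    h=cv2.cvtColor(im,cv2.COLOR_BGR2HSV);m=cv2.inRange(h,(0,70,70),(22,255,255))
    k,l,st,ce=cv2.connectedComponentsWithStats(m);out=[]
    for i in range(1,k):
        w=plane(ce[i],c,.028)[0]
        if st[i,4]>15 and np.hypot(*(w[:2]-TUB))<.085:out.append(np.r_[w[:2],st[i,4]])
    return np.array(out)
E
python3 - <<'E'
from h import *
cs=cam("scene");ct=cam("top")
print("tip expected",proj([.5018,-.2212,.45-.157+.005],cs),"seen ~146.2,124")
print("lever end",tri([282,266],cs,[228,138],ct))
for n,c in(("top",ct),("scene",cs)):
    p=pellets(cv2.imread("pics/%s0.png"%n),c);d=p[:,:2]-TUB
    print(n);print(np.c_[p,np.hypot(*d.T)*1e3,np.rad2deg(np.arctan2(d[:,1],d[:,0]))])
E
```

```text
tip expected [[144.5547 121.7766]] seen ~146.2,124
lever end (array([0.6975, 0.1816, 0.0799]), np.float64(0.0010870451751647957))
top
[[   0.5447    0.2305   53.       47.1482   27.7596]
 [   0.5443    0.1851   52.       47.4735  -29.5432]
 [   0.5042    0.2558   53.       47.3443   88.517 ]
 [   0.4951    0.1572   46.       51.8867  -98.7924]
 [   0.4609    0.2357   53.       50.1614  147.1182]
 [   0.4567    0.1829   50.       52.8969 -151.1049]]
scene
[[   0.4649    0.1824   81.       46.1739 -145.6384]
 [   0.4695    0.2345   88.       42.3721  142.1965]
 [   0.5029    0.1579   84.       50.65    -90.1608]
 [   0.5121    0.2543   87.       46.7393   78.7256]
 [   0.5505    0.1838   77.       53.4987  -27.4891]
 [   0.5499    0.2289   77.       51.0899   23.4824]]
```

```bash
cat >> h.py <<'E'
TUB=np.array([.5035,.207])
def at(th,r=.056,z=.163):
    t=np.deg2rad(th);return [*(TUB+r*np.array([np.cos(t),np.sin(t)])),z],down(t)
E
python3 - <<'E'
from h import *
p,o=at(178,z=.45);manip.line_to(p,.2,o)
p[2]=.26;manip.line_to(p,.2);p[2]=.163;manip.line_to(p,.1)
print("in",get_force(),get_time(),get_joint_positions())
fm=0
for th in np.arange(163,-70,-15):
    p,o=at(th);manip.line_to(p,.055,o);fm=max(fm,np.linalg.norm(get_force()))
    if get_force()[2]>15:print("fz",th,get_force())
print(fm,get_time(),get_joint_positions(),get_finger_gap())
t=vision.grab_frame("top");s=vision.grab_frame("scene")
cv2.imwrite("pics/t3.png",t);cv2.imwrite("pics/s3.png",s)
v=np.hstack([cv2.resize(t[150:240,165:285],(400,300)),cv2.resize(s[150:270,240:400],(400,300))]);cv2.imwrite("pics/v3.png",v)
for n,im in(("top",t),("scene",s)):
    q=pellets(im,cam(n));d=q[:,:2]-TUB;print(n);print(np.c_[q,np.hypot(*d.T)*1e3,np.rad2deg(np.arctan2(d[:,1],d[:,0]))])
E
```

```text
in [-0.0396  1.1943 -0.7006] 11.0167 [ 0.2578  0.3015 -0.9124  1.9732  0.2837  0.9977  2.3181]
1.90390505388699 17.6833 [-0.3393  0.3017 -0.0334  1.8597  0.0119  0.9802 -1.4558] 0.04686977830829483Traceback (most recent call last):
  File "<stdin>", line 14, in <module>
IndexError: too many indices for array: array is 1-dimensional, but 2 were indexed
```

View pics/v3.png

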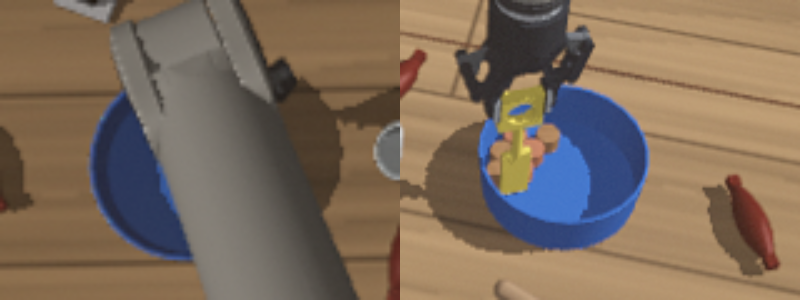

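The scene view shows the pellets bunched in front of the blade on the tub's −y side, with all of them inside. I'll push on a little further so the last ones travel too, then lift out and check.

Run:
```python
from h import *
for th in(-77,-92,-107,-117,-107):
    p,o=at(th);manip.line_to(p,.05,o)
print(get_force(),get_joint_positions())
p[2]=.26;manip.line_to(p,.12);p[2]=.45;manip.line_to(p,.25)
# view pose for peg: aside, towards the robot
p=[.503,-.02,.45];manip.line_to(p,.2,down(np.deg2rad(73)));print(get_time(),get_joint_positions())
t=vision.grab_frame("top");s=vision.grab_frame("scene");wshot("w4")
cv2.imwrite("pics/t4.png",t);cv2.imwrite("pics/s4.png",s)
v=np.hstack([cv2.resize(t[130:250,140:300],(400,300)),cv2.resize(s[150:270,240:400],(400,300))])
cv2.imwrite("pics/v4.png",np.vstack([v,np.hstack([cv2.resize(cv2.imread("pics/w4.png"),(400,300)),cv2.resize(s[60:240,100:340],(400,300))])]))
for n,im in(("top",t),("scene",s)):
    q=pellets(im,cam(n))
    if len(q):d=q[:,:2]-TUB;print(n);print(np.c_[q,np.hypot(*d.T)*1e3,np.rad2deg(np.arctan2(d[:,1],d[:,0]))])
```

```text
[-0.1209 -0.388  -0.7789] [-0.46    0.2319  0.0826  1.9581 -0.0236  0.9544 -2.2351]
24.95 [-0.2166  0.0444  0.1799  1.5318 -0.0079  1.5662  1.2374]
top
[[     0.4836      0.16   112233.         51.0521   -112.9162]
 [     0.448       0.1897    320.         58.1723   -162.6899]]
scene
[[   0.456     0.1897  464.       50.543  -160.0236]]
```

View pics/v4.png

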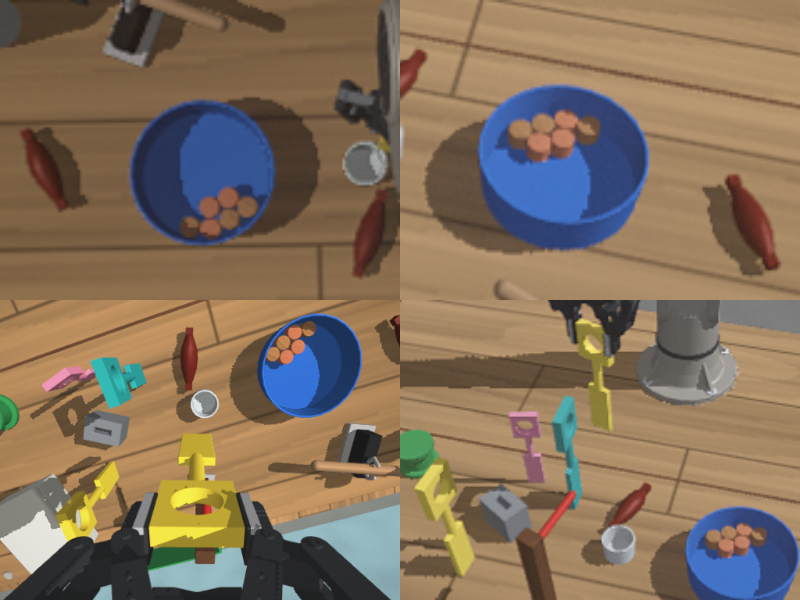

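All six pellets are in the tub, bunched on the −y/robot side, and the floats and cap are undisturbed. The colours show the ring is well mixed. Next I'll get the peg axis from both views.

Run:
```python
from h import *
cs=cam("scene");ct=cam("top")
def line(f,box):
    im=cv2.imread(f).astype(int);m=((im[...,2]>110)&(im[...,2]>2.2*im[...,1])&(im[...,2]>2.2*im[...,0])).astype(np.uint8)
    b=np.zeros_like(m);x,y,w,h=box;b[y:y+h,x:x+w]=m[y:y+h,x:x+w]
    k,l,st,ce=cv2.connectedComponentsWithStats(b);i=1+np.argmax(st[1:,4])
    p=np.argwhere(l==i)[:,::-1].astype(float);c=p.mean(0);d=np.linalg.svd(p-c,full_matrices=False)[2][0]
    t=(p-c)@d;print(f,len(p),c,d,c+t.min()*d,c+t.max()*d);return c+t.min()*d,c+t.max()*d
for fs,ft in(("pics/scene0.png","pics/top0.png"),("pics/s3.png","pics/t3.png")):
    a=line(fs,(175,165,40,45));b=line(ft,(290,115,30,50))
    N=[]
    for e,c in((a,cs),(b,ct)):
        o,v=ray(e,c);n=np.cross(v[0],v[1]);N.append((n/np.linalg.norm(n),o))
    d=np.cross(N[0][0],N[1][0]);d/=np.linalg.norm(d);d*=-np.sign(d[0])
    p0=np.linalg.lstsq(np.array([N[0][0],N[1][0],d]),np.array([N[0][0]@N[0][1],N[1][0]@N[1][1],d@[.64,-.045,.25]]),rcond=None)[0]
    print("axis",p0,d,"slope",np.arcsin(d[2]),"yaw",np.rad2deg(np.arctan2(d[1],d[0])))
    for e,c in((a,cs),(b,ct)):
        o,v=ray(e,c)
        for k in(0,1):
            s=np.linalg.lstsq(np.c_[d,-v[k]],o-p0,rcond=None)[0];print("  end",p0+s[0]*d)
```

```text
pics/scene0.png 147 [194.034  188.0884] [-0.5941  0.8044] [203.806  174.8567] [184.4475 201.069 ]
pics/top0.png 89 [303.2022 140.8315] [-0.2788  0.9603] [307.0112 127.7129] [299.0816 155.0237]
axis [ 0.6411 -0.0449  0.2552] [-0.9321  0.3028  0.1989] slope 0.20022655358340802 yaw 161.99997920433663
  end [ 0.6053 -0.0333  0.2629]
  end [ 0.6785 -0.0571  0.2473]
  end [ 0.6823 -0.0583  0.2465]
  end [ 0.6004 -0.0317  0.2639]
pics/s3.png 144 [193.8958 188.3056] [-0.5957  0.8032] [203.8485 174.8876] [184.4331 201.063 ]
pics/t3.png 78 [303.7692 138.8333] [-0.2895  0.9572] [307.1257 127.7356] [299.9982 151.3019]
axis [ 0.6413 -0.0448  0.2553] [-0.9258  0.3118  0.2138] slope 0.21549079276661184 yaw 161.38521774820236
  end [ 0.6058 -0.0329  0.2635]
  end [ 0.6782 -0.0573  0.2468]
  end [ 0.6823 -0.0587  0.2458]
  end [ 0.6112 -0.0347  0.2623]
```

Run:
```python
from h import *
o=down(np.deg2rad(72));u=np.array([-np.cos(np.deg2rad(18)),np.sin(np.deg2rad(18))])
xy=np.array([.603,-.0325])+.04*u
manip.line_to([*xy,.40],.15,o);manip.line_to([*xy,.262],.15)
im,c=wshot("w5");s=vision.grab_frame("scene");cv2.imwrite("pics/s5.png",s)
E=get_eef_pos();print(E,get_time(),get_finger_gap(),R.from_rotvec(get_eef_rot()).as_matrix())
Ep=E-[0,0,.002];print("eye wrist",proj(Ep,c),"scene eye",proj(Ep,cam("scene")),"tip",proj(Ep-[0,0,.15],cam("scene")),"pegtip wrist",proj([.603,-.0325,.2585],c))
a=cv2.resize(im[100:250,150:350],(400,300),interpolation=cv2.INTER_CUBIC);b=cv2.resize(s[120:240,130:290],(400,300),interpolation=cv2.INTER_CUBIC)
cv2.imwrite("pics/v5.png",np.hstack([a,b]))
```

```text
[ 0.5657 -0.0202  0.2633] 26.95 0.046690915679032864 [[-0.9511  0.309   0.0025]
 [ 0.309   0.9511  0.0002]
 [-0.0023  0.0009 -1.    ]]
eye wrist [[251.2159 268.1786]] scene eye [[214.2667 164.1303]] tip [[218.7778 201.536 ]] pegtip wrist [[250.803  332.3742]]
```

View pics/v5.png

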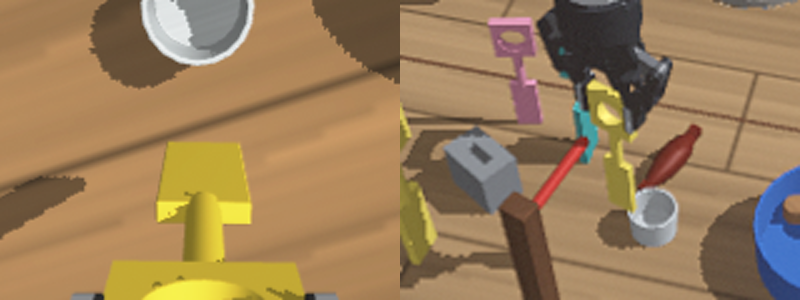

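The wrist view shows the blade centred under the eye at column 252, so no roll. In the scene view the eye is seen at (213,163) and the tip at (218,203), each within about 2 px of prediction. Inserting along the peg now.

Run:
```python
from h import *
u=np.array([-np.cos(np.deg2rad(18)),np.sin(np.deg2rad(18))]);tip=np.array([.603,-.0325])
f0=get_force();ok=True
for s in(.02,.005,-.01,-.02,-.03,-.04,-.047):
    manip.line_to([*(tip+s*u),.260+.2027*min(s,0)],.06);f=get_force()-f0;print(s,f,get_finger_gap())
    if np.linalg.norm(f)>5:ok=False;print("STOP");break
z=.260-.2027*.047
if ok:
  for k in range(1,15):
    z-=.001;manip.line_to([*(tip-.047*u),z],.03);f=get_force()-f0
    if f[2]>2.0:break
  print("lowered",k,f,get_eef_pos())
im,c=wshot("w6");s=vision.grab_frame("scene");t=vision.grab_frame("top");print(get_time())
cv2.imwrite("pics/v6.png",np.vstack([np.hstack([cv2.resize(im,(400,300)),cv2.resize(s[120:240,130:290],(400,300))])]))
```

```text
0.02 [1.4343 0.3458 0.4167] 0.04669468134406234
0.005 [ 0.0334 -0.1965  0.2921] 0.04679110114593072
-0.01 [ 0.9292 -0.3029  0.7474] 0.04661835960711267
-0.02 [ 1.0488 -0.2567  0.3044] 0.04695378513468095
-0.03 [ 1.0825 -0.1615  0.5168] 0.0465345911092418
-0.04 [ 0.6226 -0.3618  1.2545] 0.04699604769473152
-0.047 [0.4476 0.0232 0.2892] 0.04687525747042454
lowered 9 [-0.1764 -1.1278  4.3363] [ 0.648  -0.0471  0.2422]
31.85
```

View pics/v6.png

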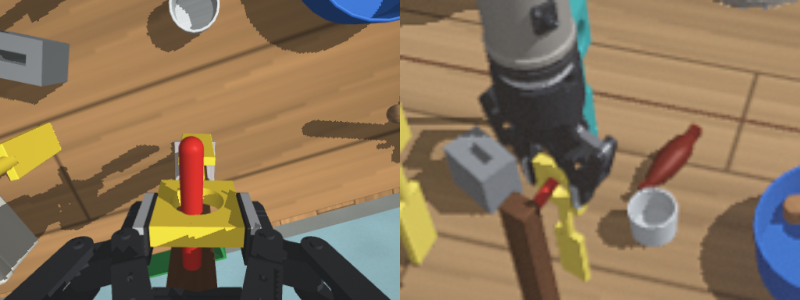

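The wrist view shows the red peg passing through the eye, and contact came after 9 mm of lowering, as the geometry predicted. Releasing and retreating upward.

Run:
```python
from h import *
manip.gripper_open();manip.dwell(.5)
p=get_eef_pos();manip.line_to([p[0],p[1],p[2]+.05],.05);manip.line_to([p[0],p[1],.45],.2)
manip.line_to([.45,.0,.45],.2);manip.dwell(3)
s=vision.grab_frame("scene");t=vision.grab_frame("top");manip.dwell(.7);s2=vision.grab_frame("scene");im,c=wshot("w7")
print(get_time(),get_force(),"moved px",(np.abs(s.astype(int)-s2).max(2)>25).sum())
q=pellets(s,cam("scene"));print(q)
cv2.imwrite("pics/v7.png",np.vstack([np.hstack([cv2.resize(im,(400,300)),cv2.resize(s[140:260,130:290],(400,300))]),np.hstack([cv2.resize(s,(400,300)),cv2.resize(t,(400,300))])]))
```

```text
39.975 [ 0.5738  0.1971 -0.605 ] moved px 0
[[  0.4559   0.1897 463.    ]]
```

View pics/v7.png

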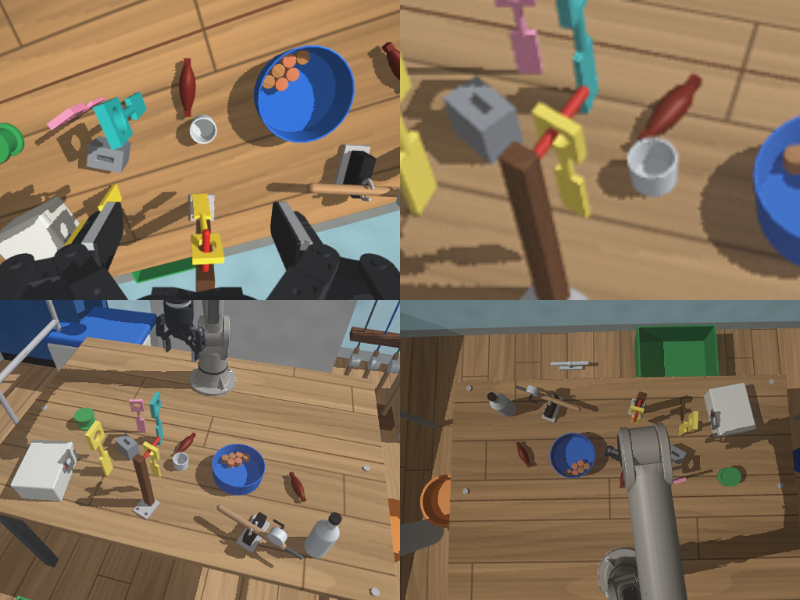

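The paddle hangs still on the peg by its eye (no pixels changed over 0.75 s). The gripper is clear, all the pellets are in the tub, and the floats and cap are in place.

```bash
python3 -c "
from station import *
hand_in();print(get_time())"
```

```text
the job is handed in; nothing more can be done
the job is handed in; nothing more can be done
```

I lifted the small yellow paddle from the grey holder and swept its blade about 295° round the tub. I then hung it by its eye on the red peg, let go and handed the job in. The clock read 40 s at my last reading before hand-in.

**Stirring:** The last pictures show all six pellets still in the tub, now bunched at the side towards the robot and the cap. At least four moved by more than 50 mm, going by where they started and how far the blade swept. The other two I judged only by their colours, and my estimate is more than about 25 mm. Once the pellets touch, my colour detector merges them into one blob, so I could not measure each one. The gripper stayed well above the pellets, and the forces sampled while stirring stayed under 2 N.

**Hanging:** The paddle touched the peg after 9 mm of lowering, as expected. After release it hung still, with no changed pixels between two pictures 0.75 s apart, and the robot was clear of it. The floats and the flask cap looked undisturbed.

**Disagreement:** The cameras put the peg about 5 mm higher than the stated 240 mm. I aimed close to the stated height, and the eye went on without trouble.

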